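Load the filter cartridge into the spring holder of a clay printer

ROBOT

A 7-joint arm with a two-finger parallel gripper is mounted at the origin on the work surface. World frame = base frame: x ahead of the robot, y to its left, z up, the work surface at z = 0. Lengths are in m, angles in rad, forces in N, time in s.
With the tool pointing down it reaches from about 0.425 to 1.025 m from the base axis. Payload 9.4 kg.
Tool frame: the origin (TCP) lies on the centre line of the jaws, within the pads' length; the fingertips stand 8 mm ahead of it and the grasp point (between the pads) lies 11 mm behind it (env.tip_reach is the z of the fingertips in the tool frame, in m); z points along the fingers, x is the direction in which the jaws open and shut, and the axes are right-handed (so a half turn about z gives the same grasp; the last joint's range is limited). The gripper opens to 93 mm and grips with 3 to 60 N. Pads are 15 mm wide; open, the fingers measure 128 mm over their backs; the gripper's body (75 mm by 188 mm) begins 65 mm behind the grasp point.
Start: joints at [-0.077, 0.599, -0.003, 1.599, 0.002, 0.943, -0.08], TCP at [0.725, -0, 0.227] pointing down, gripper open.
Joint ranges: [-2.57, 2.57], [-0.35, 1.97], [-1.29, 1.29], [0.11, 2.56], [-1.05, 4.19], [0.11, 1.86], [-2.63, 2.63]. Speed limits (rad/s): [2.22, 2.22, 3.01, 3.01, 3.14, 3.14, 3.14].

INTERFACE

Orientations are given as a unit quaternion [x, y, z, w].
In Python, from workcell import status, optics, job, env gives the robot as it stands. The module is installed in compiled form; this text tells all that it offers.
- The arm moves only by the tool move_arm, never from a script. Its argument "targets" is a list of rows, each a list of 2 entries, a list of its own where there are three numbers: the shift along the tool's x, y, z in m, then the turn, a rotation vector about the tool's x, y, z in rad. In form: [[[dx, dy, dz], [ax, ay, az]], ...]. A call has 1 to 8 rows; each row is the pose to reach, as a shift and turn from the pose measured when the call began, along the tool's axes at that moment; what a row does not reach only later rows make up. A row lasts 1/8 s, in which the tool goes at most 62.5 mm and 10.7 degrees, less where a joint would pass 70% of its speed; a pose out of reach is approached as far as the arm can. A call with a gripper value outside its range is refused whole. "claw" is the gripper's target within -1 to 1 (shut at 1, half-way at 0, fully open at -1), set as the call begins (left out, the last holds). The fingers move at their own pace and stop on an object; the grip force is fixed at half the most. Time passes only in rows, so rows that repeat a pose let the fingers close. It gives the time, the measured TCP pose, the force and the opening at its end, in the units of the state.
- status.get_obs(): the state, without advancing time (a new reading comes with each control period).
- optics.read_camera(name): name is "scene" or "side" or "wrist"; returns a dict with "frame" (400x640x3 uint8, red, green, blue), "intrinsics" (3x3 intrinsics, pixels), "k1" (the pictures are not rectified: a ray, as slopes to the right and down, at radius r is drawn at 1 + k1 r^2 times it, then the intrinsics apply), "eye" and "rotation" of the camera in the world. Camera axes: x right, y down, z forward; pixel columns grow to the right and rows downward; lengths in m; the calibration is good to about 2 mm. A picture is of the moment at which its call begins. There is no depth.
- job.finish_job(): hands the job in, once; it reports no verdict.
The state is a dict: "time_s": time; "joints": joint angles; "dq": joint speeds; "effort": joint torques, N m; "tcp_pos": TCP position; "ee_rot": TCP orientation; "force": force on the tool from outside, world axes, zero at the start; "ft_torque": the same for the moment, N m; "gripper_width": finger opening in m.
Only numpy, scipy, OpenCV 4.12 (cv2) and the standard library are available. Lean on these libraries where they do the work, as an engineer would, in place of code of your own. Each camera call takes 0.05 s, during which the arm holds its last target. There are 200 camera calls.

TASK

Take the blue-banded filter cartridge from its rest and load it in the green spring holder: put its brass nose under the black bridge, gently push the spring plunger back with it, then tip the tail down behind the fixed stop until the cartridge lies level and fully seated in both saddles, and let go. Until the tail is down never press on the holder with over 25 N (do not ram the plunger against its end, nor the tail onto the stop), seat it lightly, and leave the other parts on the bench alone.

Things in the scene. Friction and masses are not known exactly. Their poses are not given: they have to be found in the camera images.
- cartridge_grip (a point): Grip point of the loose filter cartridge: aluminium barrel 30 mm diameter, 76 mm long, blue band at the tail, brass nose 14 mm diameter standing 20 mm out of the front; 0.1 to 0.2 kg. On the axis at mid barrel (38 mm from tail face and from front shoulder). x axis runs to the nose, z up. At the start level in its rest, nose roughly to +y, axis 42 mm above the table.
- cartridge_nose (a point): Centre of the 7 mm radius ball that ends the brass nose, on the cartridge axis, 51 mm ahead of the grip point; the very tip is 7 mm further.
- cartridge_tail (a point): Centre of the cartridge's flat tail face (blue end), 38 mm behind the grip point. The lower edge of the tail is what has to pass the fixed stop.
- rest: Fixed wooden base 100 x 70 x 10 mm with two black V saddles in which the cartridge lies at the start (52 mm between saddle centres, each 12 mm long, free for fingers between). Origin under its centre, x along the cartridge; z up.
- holder: Fixed base plate of the spring holder, 200 x 75 x 8 mm. Origin under its centre, z up, x along the bay to the spring end. On it a green carriage is clamped up to 12 mm either way along x; its place is NOT measured, find it by touch or sight. It stays put under this job's loads. Carriage x values below count from the carriage's middle.
- bay (a point): On the base's centre line at the height of the seated cartridge's axis, 55 mm above the table, over the holder's origin; axes as the holder. If the carriage is central, the seated nose ball centre is at x = +41 mm and the tail face at -48 mm; else both shift with the carriage. Seated, the plunger is pressed in 4 mm and keeps the tail against the stop.
- saddles (a point): Same height and axes as bay, at the middle (x = -11 mm, carriage central) of the carriage's two green V saddles, which carry the barrel. They span carriage x = -46 to -34 and 12 to 24 mm and reach 49 mm above the table, 38 mm wide. Fingers fit between them; the carriage deck there is 19 mm above the table.
- stop (a point): Top of the fixed stop's inner face (x = -48 mm, 52 mm above the table) if the carriage is central. The stop is a green wall 10 mm thick, 26 mm wide; its top is 3 mm below the seated cartridge's axis. To get the tail past it while tipping down, the nose must hold the plunger in by at least 6 mm.
- mouth (a point): Centre of the spring end's mouth, axis height, x = 42 mm if the carriage is central. Cheeks 20 mm apart, floor 11 mm below, black bridge 11 mm above this point (x = 42 to 50 mm, 6 mm thick). The shoulder of the barrel does not fit in. The nose goes in with the cartridge tilted tail up, 15 to 20 degrees; level, the stop is in the way.
- spring (a point): Middle of the free plunger's face, x = 44 mm if the carriage is central: orange disc, 17 mm diameter, in the mouth under the bridge. It yields to +x with 3 N at first touch plus 0.8 N per mm, and hits its hard end after 10 mm (11 N).
- spent: Bystander: a like cartridge with a red band (spent) standing on its tail, nose up, 96 mm high. Origin under it. Leave alone.
- endcap_a: Bystander: grey round end cap, 90 mm diameter, 28 mm high with a brass fitting, 46 mm overall. Origin under it. Leave alone.
- endcap_b: Bystander: grey round end cap, 90 mm diameter, 28 mm high with a steel elbow, 46 mm overall. Origin under it. Leave alone.
- motor: Bystander: black and steel motor, 42 mm square, 64 mm high with its shaft. Origin under it. Leave alone.
- regulator: Bystander: grey air regulator with black knob and gauge, about 60 x 100 x 80 mm. Origin under it. Leave alone.

How it is judged:
By the outcome, as a careful person would: the job done as asked, in the order asked, and still so for the second after the job is handed in, with the robot touching nothing.
It also fails if it takes over 48 s, if anything falls off the work surface, if the arm or the gripper's body presses on something with over 40 N, if the wrist force passes 120 N, or if a joint passes its speed limit or range.

## Working session

There is one attempt and no reset: what is moved stays moved. The work goes in short steps, Python scripts to look and compute and a tool call to move; the robot and the scene stay as the last step left them, time stands still between calls to the robot, and variables do not carry over. Pictures are saved under pics/ and viewed, about 8 in all and at most 12, crops included, and the job is handed in when it is done.

Besides the shell and the picture viewer there is one more tool, called after "Request:" by a JSON object that holds its "name" and its "arguments". move_arm: Moves the arm, as the interface text tells. Its arguments: {"type":"object","properties":{"targets":{"type":"array","items":{"type":"array"}},"claw":{"type":"number"}},"required":["targets"]}

```bash
mkdir -p pics
cat > h.py <<'E'
import numpy as np, cv2
from workcell import status, optics, job, env
from scipy.spatial.transform import Rotation as R
def snap(n,f=None):
    c=optics.read_camera(n)
    if f: cv2.imwrite('pics/'+f,c['frame'][:,:,::-1])
    return c
def ray(c,px):
    K=np.array(c['intrinsics']);k=c['k1']
    d=np.array([(px[0]-K[0,2])/K[0,0],(px[1]-K[1,2])/K[1,1]])
    u=d.copy()
    for _ in range(20): u=d/(1+k*(u@u))
    return np.array(c['eye']),np.array(c['rotation'])@np.array([u[0],u[1],1.])
def onplane(c,px,z):
    e,d=ray(c,px); return e+d*(z-e[2])/d[2]
def proj(c,p):
    q=np.array(c['rotation']).T@(np.array(p)-c['eye']);u=q[:2]/q[2];u=u*(1+c['k1']*(u@u))
    K=np.array(c['intrinsics']);return np.array([K[0,0]*u[0]+K[0,2],K[1,1]*u[1]+K[1,2]])
def tri(c1,p1,c2,p2):
    e1,d1=ray(c1,p1);e2,d2=ray(c2,p2)
    s=np.linalg.lstsq(np.c_[d1,-d2],e2-e1,rcond=None)[0]
    a,b=e1+d1*s[0],e2+d2*s[1]; return (a+b)/2,np.linalg.norm(a-b)
E
python3 - <<'E'
from h import *
ims=[]
for n in ('scene','side','wrist'):
    c=snap(n,n+'0.png');print(n,np.round(c['eye'],3),np.round(c['rotation'],2).tolist(),c['intrinsics'][0][0],c['k1'])
o=status.get_obs();print(o['tcp_pos'],o['ee_rot'],o['force'],o['gripper_width'],env.tip_reach)
E
```

```text
scene [1.27  0.344 0.844] [0.49, 0.79, -0.32, -0.2] 398.3848155324168 0.013761903237358089
side [ 0.325 -0.863  0.596] [0.85, -0.14, 0.07, -0.5] 361.05218226442815 -0.06567595670630909
wrist [0.724 0.073 0.384] [0.99, 0.0, -0.0, 0.13] 341.69753288424755 -0.07124239320344956
[ 7.24671887e-01 -2.34881133e-06  2.25979160e-01] [ 9.99999845e-01  3.22733414e-05 -5.53483059e-04  4.25768767e-05] [-0.10862661 -0.103659    0.24525472] 0.09285015926353217 0.008
```

View pics/scene0.png

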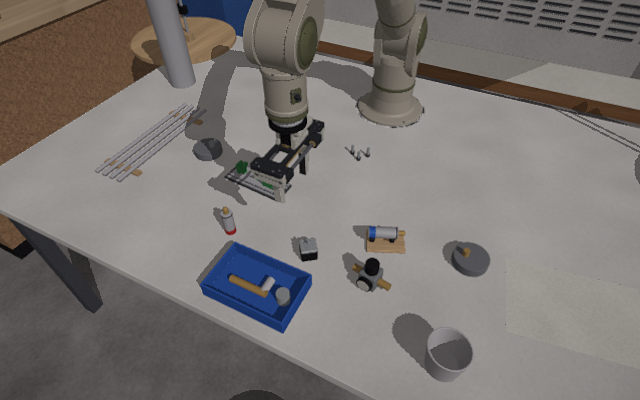

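View pics/side0.png

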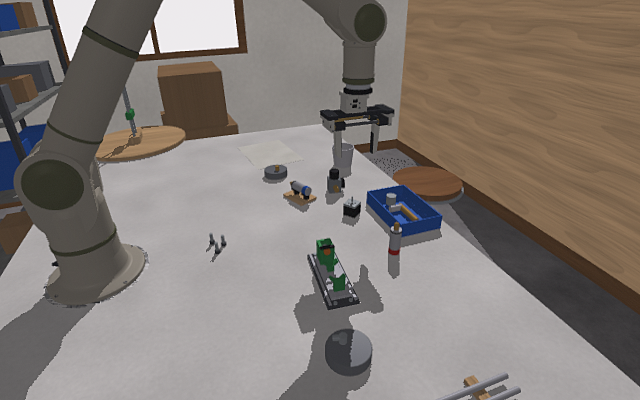

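View pics/wrist0.png

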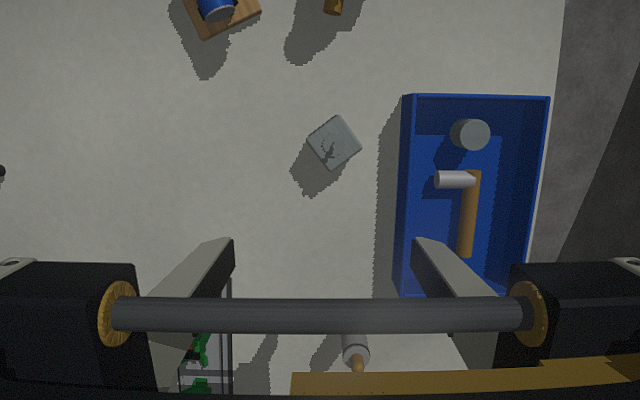

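```bash
sed -i "s/    if f: cv2/    c['rotation']=R.from_quat(c['rotation']).as_matrix()\n    if f: cv2/" h.py
python3 - <<'E'
from h import *
s=snap('scene');d=snap('side');w=snap('wrist')
print(w['rotation'].round(3).tolist())
print('cart',tri(s,(383,234),d,(300,190)))
for p in [(307,255),(322,250),(358,300),(330,307)]: print('base',onplane(d,p,0.008))
for p in [(323,243),(338,292)]: print('green',onplane(d,p,0.05))
for n,p in dict(spent=(394,252),motor=(352,215),reg=(336,190),capa=(276,175),capb=(349,358)).items(): print(n,onplane(d,p,0.01))
E
```

```text
[[1.0, -0.0, -0.0], [-0.0, -0.965, -0.261], [-0.0, 0.261, -0.965]]
cart (array([0.61246049, 0.19697205, 0.0315052 ]), np.float64(0.0019504406648805455))
base [ 0.53511317 -0.12532892  0.008     ]
base [ 0.57972685 -0.11833292  0.008     ]
base [ 0.59354417 -0.32258851  0.008     ]
base [ 0.52693221 -0.32105394  0.008     ]
green [ 0.57390685 -0.14418639  0.05      ]
green [ 0.5439655  -0.32463591  0.05      ]
spent [ 0.75529475 -0.19598273  0.01      ]
motor [0.72677498 0.01723717 0.01      ]
reg [0.74212851 0.19322803 0.01      ]
capa [0.57163188 0.39400933 0.01      ]
capb [ 0.51399552 -0.45806264  0.01      ]
```

Request:
{"name": "move_arm", "arguments": {"targets": [[[-0.03,0.05,0],[0,0,0]],[[-0.06,0.1,0],[0,0,0]],[[-0.09,0.15,0],[0,0,0]],[[-0.12,0.2,0],[0,0,0]],[[-0.15,0.25,0],[0,0,0]],[[-0.165,0.29,0],[0,0,0]],[[-0.165,0.29,0],[0,0,0]],[[-0.165,0.29,0],[0,0,0]]]}}

```text
time_s: 1.3
tcp_pos: [0.5603, -0.2893, 0.2264]
ee_rot: [1.0, 0.0, -0.0, -0.0]
force: [0.4, -0.5, -0.5]
gripper_width: 0.093
```

Run:
```python
from h import *
import pickle
w=snap('wrist');pickle.dump(w,open('w1.pkl','wb'))
o=status.get_obs();print(o['time_s'],o['tcp_pos'])
cv2.imwrite('pics/w1.png',cv2.resize(w['frame'][:300,160:480,::-1],None,fx=2,fy=2,interpolation=cv2.INTER_NEAREST))
```

```text
1.35 [ 0.56058424 -0.28861262  0.22636338]
```

View pics/w1.png

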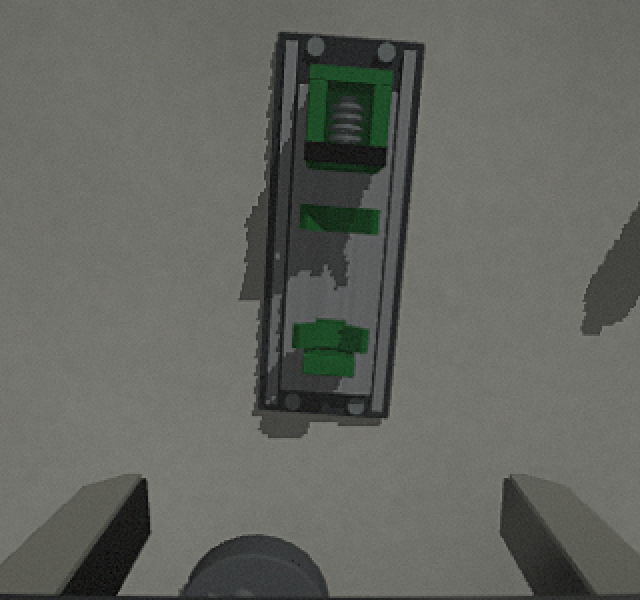

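Run:
```python
from h import *
import pickle
w=pickle.load(open('w1.pkl','rb'))
C=lambda p:(p[0]/2+160-.25,p[1]/2-.25)
P=[onplane(w,C(p),.008)[:2] for p in [(279,33),(425,43),(388,418),(257,413)]]
TL,TR,BR,BL=P
print(np.round(P,4),[np.linalg.norm(a-b).round(4) for a,b in((TL,TR),(TR,BR),(BR,BL),(BL,TL))])
ctr=np.mean(P,axis=0); v=(TL+TR-BL-BR);yaw=np.arctan2(v[1],v[0]);print(ctr,np.degrees(yaw), 'perp',np.degrees(np.arctan2(*(TR-TL)[::-1])),np.degrees(np.arctan2(*(BR-BL)[::-1])))
u=np.array([np.cos(yaw),np.sin(yaw)]);n=np.array([-u[1],u[0]])
f=w['frame'].astype(int);g=(f[:,:,1]>1.5*f[:,:,0])&(f[:,:,1]>1.5*f[:,:,2])&(f[:,:,1]>25)
# sample profile along the axis at several heights: print rgb along centreline image
for nm,z,lat in (('saddle top z49',.049,.014),('saddle -lat',.049,-.014),('stop top z52',.052,.0),('bridge z72',.072,.0),('cheek',.072,.012)):
  for a,b in ((-75,-25),(5,40),(38,90)):
    xs=np.arange(a,b,1.)
    row=[]
    for x in xs:
        q=ctr+u*x/1000+n*lat; px=proj(w,[*q,z]); row.append(cv2.getRectSubPix(w['frame'],(1,1),px.astype(np.float32).tolist() if 0 else (float(px[0]),float(px[1])))[0,0])
    row=np.array(row,int)
    print(nm,a,' '.join('%s%d'%('g' if r[1]>1.5*r[0] else '.',r.sum()//3) for r in row))
```

```text
[[ 0.5364 -0.1225]
 [ 0.6107 -0.127 ]
 [ 0.596  -0.3256]
 [ 0.5209 -0.3226]] [np.float64(0.0744), np.float64(0.1992), np.float64(0.0752), np.float64(0.2008)]
[ 0.56600575 -0.22443121] 85.65823850423105 perp -3.499371138538251 -2.265884678271036
saddle top z49 -75 .63 .56 .57 .54 .57 .59 .58 .54 .57 .55 .55 .58 .54 .54 .53 .57 .58 .58 .60 .60 .58 g50 g46 g47 g47 g47 g46 g46 g48 g47 g45 g44 g45 g59 .86 .97 .96 .95 .94 .94 .95 .95 .94 .95 .96 .95 .97 .93 .93 .95
saddle top z49 5 g44 g44 g44 g46 g38 g23 g27 g28 g30 g24 g35 .59 .56 .54 .54 .54 .56 .57 .58 .60 .57 .54 .56 .58 .58 .56 .41 g26 g28 g27 .20 .23 .27 .28 .26
saddle top z49 38 .28 .26 .24 .24 .20 .21 g47 g50 g46 g47 g49 g50 g46 g47 g51 g46 g49 g47 g50 g50 g47 g49 g48 g50 g48 g49 g51 g48 g50 g44 g49 g50 g51 g43 g43 g51 g46 g47 g49 g49 .38 .40 .40 .40 .50 .70 .83 .83 .82 .78 .51 .35
saddle -lat -75 .101 .93 .94 .94 .94 .96 .95 .97 .96 .90 .89 .91 .91 .91 .91 .94 .96 .98 .101 .100 .86 .52 g30 g34 g36 g34 g36 g35 g35 g40 g36 g35 g39 g57 .85 .96 .96 .94 .91 .92 .94 .95 .96 .97 .95 .94 .95 .94 .95 .95
saddle -lat 5 g34 g35 g38 g35 g34 
[... 1411 characters left out ...]
9 .43 g32 g27 g24 g28 g24 g50 g47 g49 g45 g49 g49 .43 .36 .40 .37 .40 .37 .39 .39 .36 .37 .37 .38 .92 .108 .104 .108 .105
cheek -75 .36 .34 .25 .26 .32 .45 .55 .54 .55 .53 .55 .55 .55 .47 g44 g42 g43 g45 g46 g48 g45 g47 g56 g44 .37 g37 g44 g44 g42 g44 g45 g44 g45 g44 g45 g45 g45 .67 .96 .92 .92 .92 .90 .91 .92 .93 .92 .92 .91 .91
cheek 5 g47 g43 g41 g32 g24 g30 g32 g27 g29 g33 .50 .56 .52 .56 .52 .54 .56 .53 .58 .56 .58 .55 .55 .54 .51 g29 g27 g27 g18 .25 .25 .23 .24 .28 .26
cheek 38 .28 .26 .19 g29 g49 g48 g48 g48 g48 g48 g48 g51 g51 g47 g48 g50 g49 g50 g49 g52 g48 g51 g47 g51 g50 g53 g48 g51 g49 g40 g49 g51 g48 g45 g49 .39 .37 .41 .36 .39 .36 .39 .43 .37 .37 .34 .46 .96 .107 .104 .103 .104
```

Request:
{"name": "move_arm", "arguments": {"targets": [[[0.01,-0.06,0],[0,0,0]],[[0.02,-0.12,0],[0,0,0]],[[0.03,-0.18,0],[0,0,0]],[[0.04,-0.24,0],[0,0,0]],[[0.05,-0.3,0],[0,0,0]],[[0.05,-0.36,0],[0,0,0]],[[0.05,-0.41,0],[0,0,0]],[[0.05,-0.41,0],[0,0,0]]]}}

```text
time_s: 2.35
tcp_pos: [0.6089, 0.1291, 0.2264]
ee_rot: [1.0, 0.006, -0.0, -0.002]
force: [0.0, -0.3, 0.0]
gripper_width: 0.093
```

Run:
```python
from h import *
import pickle
w=snap('wrist');pickle.dump(w,open('w2.pkl','wb'))
o=status.get_obs();print(o['time_s'],o['tcp_pos'])
cv2.imwrite('pics/w2.png',cv2.resize(w['frame'][:300,160:480,::-1],None,fx=2,fy=2,interpolation=cv2.INTER_NEAREST))
```

```text
2.4 [0.6091838  0.12553017 0.22644342]
```

View pics/w2.png

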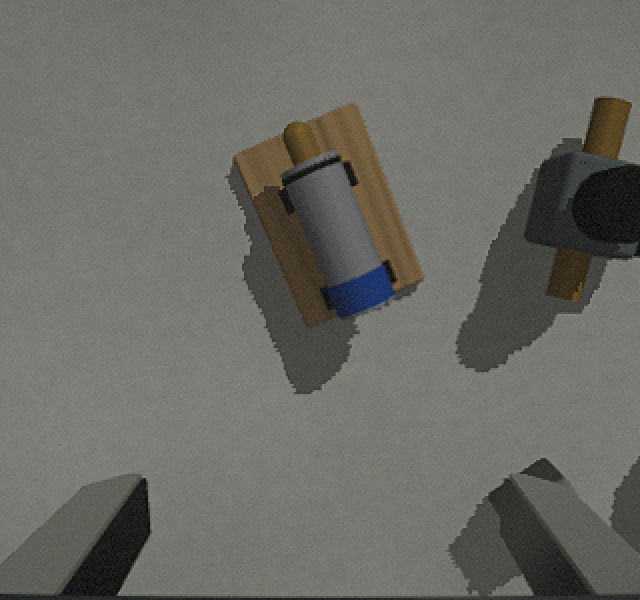

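Run:
```python
from h import *
import pickle
w=pickle.load(open('w2.pkl','rb'))
C=lambda p:(p[0]/2+160-.25,p[1]/2-.25)
P=[onplane(w,C(p),.01)[:2] for p in [(234,156),(355,102),(423,279),(308,326)]]
print(np.round(P,4)); c=np.mean(P,axis=0); print('base',c,[np.linalg.norm(P[i]-P[i-1]).round(4) for i in range(4)])
for a,b in((3,0),(2,1)): v=P[b]-P[a];print(np.degrees(np.arctan2(v[1],v[0])))
f=w['frame'];hsv=cv2.cvtColor(f,cv2.COLOR_RGB2HSV)
# barrel grey+blue: brass nose mask and blue mask
sub=np.zeros(f.shape[:2],bool);sub[40:170,270:375]=1
blue=sub&(cv2.inRange(hsv,(105,120,40),(130,255,255))>0)
ys,xs=np.nonzero(blue);bc=onplane(w,(xs.mean(),ys.mean()),.052);print('blue',bc,len(xs))
nose=[onplane(w,C(p),.042)[:2] for p in[(284,132),(311,124),(291,122)]];print('nose',np.round(nose,4))
L=[onplane(w,C(p),.042)[:2] for p in[(287,183),(323,283)]];Rr=[onplane(w,C(p),.042)[:2] for p in[(345,163),(382,262)]]
for q in(L,Rr): v=q[0]-q[1];print('side',np.round(q,4),np.degrees(np.arctan2(v[1],v[0])))
```

```text
[[0.5596 0.2357]
 [0.6223 0.263 ]
 [0.6611 0.173 ]
 [0.5988 0.1466]]
base [0.61044953 0.20455205] [np.float64(0.0973), np.float64(0.0683), np.float64(0.098), np.float64(0.0677)]
113.752067386404
113.34320417767395
blue [0.6258241  0.16957992 0.052     ] 483
nose [[0.5876 0.2438]
 [0.6004 0.2476]
 [0.5909 0.2484]]
side [[0.5891 0.2204]
 [0.6069 0.1728]] 110.53680323336008
side [[0.6168 0.23  ]
 [0.6359 0.1834]] 112.30719685002788
```

Request:
{"name": "move_arm", "arguments": {"targets": [[[0.005,-0.06,0.0],[0,0,-0.15]],[[0.005,-0.07,0.03],[0,0,-0.3]],[[0.005,-0.07,0.07],[0,0,-0.405]],[[0.005,-0.07,0.11],[0,0,-0.405]],[[0.005,-0.07,0.15],[0,0,-0.405]],[[0.005,-0.07,0.175],[0,0,-0.405]],[[0.005,-0.07,0.19],[0,0,-0.405]],[[0.005,-0.07,0.195],[0,0,-0.405]]]}}

```text
time_s: 3.4
tcp_pos: [0.6134, 0.1954, 0.031]
ee_rot: [0.979, 0.205, -0.001, -0.001]
force: [0.4, -0.3, 0.6]
gripper_width: 0.0931
```

Run:
```python
from h import *
w=snap('wrist')
o=status.get_obs();print(o['time_s'],o['tcp_pos'],o['force'])
cv2.imwrite('pics/w3.png',w['frame'][:,:,::-1])
```

```text
3.45 [0.61347675 0.19549449 0.03107003] [-0.32141222 -0.03136067  0.64065054]
```

View pics/w3.png

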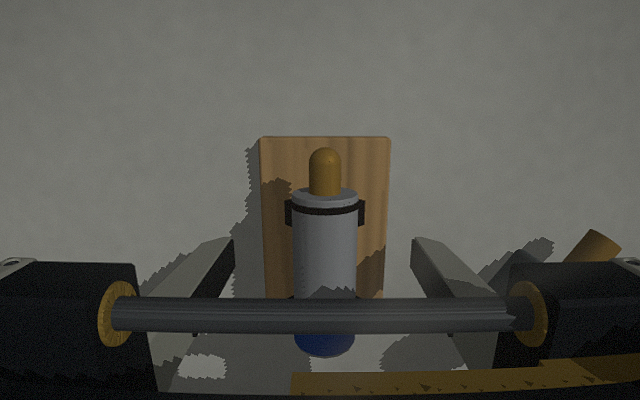

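Request:
{"name": "move_arm", "arguments": {"targets": [[[0,0,0],[0,0,0]],[[0,0,0],[0,0,0]],[[0,0,0],[0,0,0]],[[0,0,0],[0,0,0]],[[0,0,0],[0,0,0]],[[0,0,0],[0,0,0]]], "claw": 1}}

```text
time_s: 4.2
tcp_pos: [0.6135, 0.1955, 0.0311]
ee_rot: [0.979, 0.205, -0.0, -0.001]
force: [-0.1, 0.7, 0.4]
gripper_width: 0.0376
```

Run:
```python
from h import *
w=snap('wrist');o=status.get_obs();print(o['time_s'],o['tcp_pos'],o['force'],o['gripper_width'])
T=R.from_quat(o['ee_rot']).as_matrix();p0=np.array(o['tcp_pos'])
P=lambda x,y,z:proj(w,p0+T@np.array([x,y,z]))  # tool frame
for d in(-.006,-.003,0,.003,.006): print(d,'shoulder top rim row',P(0,-.038+d,-.011-.015)[1].round(1),'noseball top',P(0,-.051+d,-.011-.007)[1].round(1),'tip',P(0,-.058+d,-.011)[1].round(1))
f=w['frame'];col=int(round(P(0,-.051,-.011)[0]));print(col,[(r,f[r,col].tolist()) for r in range(140,215,2)])
```

```text
4.25 [0.6134833  0.19553916 0.03104463] [0.09115303 0.65090679 0.14784667] 0.033455891480153134
-0.006 shoulder top rim row 185.7 noseball top 150.4 tip 132.0
-0.003 shoulder top rim row 193.1 noseball top 157.8 tip 139.2
0 shoulder top rim row 200.4 noseball top 165.0 tip 146.2
0.003 shoulder top rim row 207.6 noseball top 172.2 tip 153.3
0.006 shoulder top rim row 214.7 noseball top 179.3 tip 160.2
323 [(140, [129, 105, 70]), (142, [123, 100, 66]), (144, [126, 102, 70]), (146, [125, 101, 67]), (148, [86, 67, 35]), (150, [98, 75, 40]), (152, [100, 78, 38]), (154, [105, 84, 40]), (156, [104, 83, 42]), (158, [104, 81, 40]), (160, [107, 84, 42]), (162, [107, 85, 42]), (164, [102, 77, 36]), (166, [100, 79, 41]), (168, [101, 78, 43]), (170, [96, 73, 31]), (172, [94, 73, 32]), (174, [98, 77, 38]), (176, [95, 76, 35]), (178, [100, 79, 39]), (180, [97, 79, 40]), (182, [99, 76, 39]), (184, [98, 79, 41]), (186, [95, 78, 35]), (188, [97, 75, 33]), (190, [95, 74, 30]), (192, [97, 75, 37]), (194, [95, 74, 31]), (196, [88, 73, 49]), (198, [79, 83, 81]), (200, [81, 83, 81]), (202, [103, 104, 103]), (204, [98, 97, 99]), (206, [98, 96, 99]), (208, [59, 58, 54]), (210, [27, 25, 28]), (212, [18, 19, 16]), (214, [23, 14, 15])]
```

Request:
{"name": "move_arm", "arguments": {"targets": [[[0,0,0],[0,0,0]],[[0,0,0],[0,0,0]],[[0,0,-0.01],[0,0,0]],[[0,0,-0.04],[0,0,0]],[[0,0,-0.08],[0,0,0]],[[0,0,-0.12],[0,0,0]],[[0,0,-0.12],[0,0,0]]]}}

```text
time_s: 5.12
tcp_pos: [0.6146, 0.1956, 0.1545]
ee_rot: [0.979, 0.205, 0.002, -0.001]
force: [-0.6, 0.2, -2.3]
gripper_width: 0.0293
```

```bash
cat >> h.py <<'E'
CTR=np.array([.5660,-.2244]);YAW=np.radians(85.66);U=np.array([np.cos(YAW),np.sin(YAW),0]);N=np.array([-U[1],U[0],0]);Z=np.array([0,0,1.])
BACK=.0505
def goal(xb,zb,deg,lat=0.):
    """tool pose for nose ball at holder x, height z (mm), tail-up tilt deg"""
    a=np.radians(deg);f=U*np.cos(a)-Z*np.sin(a);tz=-U*np.sin(a)-Z*np.cos(a);ty=-f
    b=np.r_[CTR,0]+U*xb/1e3+N*lat/1e3+Z*zb/1e3
    return b-BACK*f+.011*tz, R.from_matrix(np.c_[np.cross(ty,tz),ty,tz])
def cmd(*g,show=True):
    o=status.get_obs();p,q=goal(*g);c=R.from_quat(o['ee_rot'])
    print('cmd',g,np.round(c.inv().apply(p-o['tcp_pos']),4),np.round((c.inv()*q).as_rotvec(),3))
def where():
    o=status.get_obs();T=R.from_quat(o['ee_rot']).as_matrix();p=np.array(o['tcp_pos'])-.011*T[:,2]-BACK*T[:,1]
    f=-T[:,1];r=p-np.r_[CTR,0]
    print('t',round(o['time_s'],2),'ball hx,lat,z',np.round([r@U*1e3,r@N*1e3,p[2]*1e3],2),'tilt',np.degrees(-np.arcsin(f[2])).round(2),'yawerr',np.degrees(np.arctan2(f@N,f@U)).round(2),'F u,n,z',np.round([np.array(o['force'])@U,np.array(o['force'])@N,o['force'][2]],2),'w',round(o['gripper_width'],4))
E
python3 - <<'E'
from h import *
where()
w=snap('wrist');o=status.get_obs()
T=R.from_quat(o['ee_rot']).as_matrix();p0=np.array(o['tcp_pos'])
print('pred tip',proj(w,p0+T@np.array([0,-.0575,-.011])))
col=323;f=w['frame'].astype(int);b=(f[:,:,0]-f[:,:,2]>25);b[:, :290]=0;b[:,360:]=0;b[215:]=0;ys,xs=np.nonzero(b);print('brass rows',ys.min(),'col',xs.mean(), np.median(xs[ys<ys.min()+12]))
cmd(5,110,17.5); cmd(12,58,17.5)
E
```

```text
t 5.12 ball hx,lat,z [467.06   7.07 165.53] tilt -0.07 yawerr 27.98 F u,n,z [ 0.16  0.6  -2.31] w 0.0293
pred tip [320.61786368 146.82807549]
brass rows 126 col 325.548538272707 325.0
cmd (5, 110, 17.5) [-0.2338  0.4064  0.037 ] [-0.301 -0.075  0.484]
cmd (12, 58, 17.5) [-0.2305  0.4003  0.089 ] [-0.301 -0.075  0.484]
```

Request:
{"name": "move_arm", "arguments": {"targets": [[[-0.029,0.05,0.0],[-0.04,-0.01,0.06]],[[-0.058,0.101,0.0],[-0.08,-0.02,0.12]],[[-0.087,0.152,0.0],[-0.12,-0.03,0.18]],[[-0.117,0.203,0.01],[-0.16,-0.04,0.25]],[[-0.146,0.254,0.01],[-0.2,-0.05,0.32]],[[-0.175,0.305,0.02],[-0.25,-0.06,0.4]],[[-0.205,0.356,0.03],[-0.301,-0.075,0.484]],[[-0.234,0.406,0.037],[-0.301,-0.075,0.484]]]}}

```text
time_s: 6.18
tcp_pos: [0.5612, -0.2702, 0.1124]
ee_rot: [0.988, -0.036, -0.007, 0.152]
force: [1.2, -0.7, -1.2]
gripper_width: 0.0293
```

Request:
{"name": "move_arm", "arguments": {"targets": [[[0,0,0],[0,0,0]],[[0,0,0],[0,0,0]]]}}

```text
time_s: 6.42
tcp_pos: [0.5602, -0.2696, 0.111]
ee_rot: [0.988, -0.036, -0.009, 0.152]
force: [0.1, 0.6, -1.6]
gripper_width: 0.0293
```

Run:
```python
from h import *
import pickle
where();cmd(5,110,17.5)
w=snap('wrist');pickle.dump(w,open('w4.pkl','wb'));o=status.get_obs()
T=R.from_quat(o['ee_rot']).as_matrix();p0=np.array(o['tcp_pos'])
print('pred tip',proj(w,p0+T@np.array([0,-.0575,-.011])),'shoulder top',proj(w,p0+T@np.array([0,-.0375,-.026])))
cv2.imwrite('pics/w4.png',cv2.resize(w['frame'][:280,180:460,::-1],None,fx=2,fy=2,interpolation=cv2.INTER_NEAREST))
```

```text
t 6.42 ball hx,lat,z [  6.     2.52 106.37] tilt 17.47 yawerr 0.23 F u,n,z [ 0.64 -0.02 -1.6 ] w 0.0293
cmd (5, 110, 17.5) [ 0.0024  0.0021 -0.0032] [-0.001  0.005  0.004]
pred tip [324.83303491 145.41140425] shoulder top [325.06347032 199.72429491]
```

View pics/w4.png

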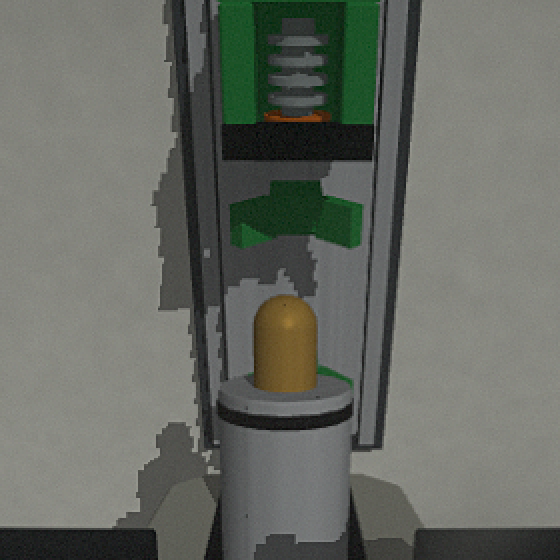

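Run:
```python
from h import *
import pickle
w=pickle.load(open('w4.pkl','rb'))
C=lambda p:(p[0]/2+180-.25,p[1]/2-.25)
def H(p): r=p-np.r_[CTR,0];return np.round([r@U*1e3,r@N*1e3,p[2]*1e3],1)
for nm,p,z in [('bridge back L',(222,124),.072),('bridge back R',(374,124),.072),('bridge front low L',(222,160),.066),('bridge front low R',(374,160),.066),('saddle back L',(231,205),.049),('saddle back R',(362,205),.049),('saddle front L',(231,248),.049),('saddle front R',(362,246),.049),('nose ball L',(253,325),.1064),('nose ball R',(318,325),.1064),('barrel L',(219,400),.123),('barrel R',(353,400),.123),('base bl',(205,449),.008),('base br',(382,447),.008)]:
    print(nm,H(onplane(w,C(p),z)))
```

```text
bridge back L [41.7 18.1 72. ]
bridge back R [ 41.9 -17.5  72. ]
bridge front low L [32.1 19.  66. ]
bridge front low R [ 32.3 -18.7  66. ]
saddle back L [15.9 18.6 49. ]
saddle back R [ 16.  -18.2  49. ]
saddle front L [ 3.3 19.1 49. ]
saddle front R [  4.1 -19.   49. ]
nose ball L [  6.4  10.  106.4]
nose ball R [  6.4  -4.1 106.4]
barrel L [ -2.4  16.4 123. ]
barrel R [ -2.3 -10.8 123. ]
base bl [-99.1  37.1   8. ]
base br [-97.6 -37.3   8. ]
```

Run:
```python
from h import *
cmd(12,62,17.5,-.4)
```

```text
cmd (12, 62, 17.5, -0.4) [ 0.0024 -0.0184  0.0411] [-0.001  0.004  0.005]
```

Request:
{"name": "move_arm", "arguments": {"targets": [[[0.0025,-0.009,0.02],[0,0.004,0.005]],[[0.0025,-0.0155,0.035],[0,0.004,0.005]],[[0.0025,-0.0185,0.041],[0,0.004,0.005]],[[0.0025,-0.0185,0.041],[0,0.004,0.005]]]}}

```text
time_s: 6.98
tcp_pos: [0.5635, -0.2631, 0.0664]
ee_rot: [0.988, -0.037, -0.006, 0.152]
force: [-0.2, 0.5, -1.8]
gripper_width: 0.0294
```

Run:
```python
from h import *
where();cmd(17,56,17.5,-.4);cmd(25,56,17.5,-.4)
```

```text
t 6.97 ball hx,lat,z [12.74 -0.33 61.71] tilt 17.46 yawerr 0.07 F u,n,z [ 0.49  0.21 -1.76] w 0.0294
cmd (17, 56, 17.5, -0.4) [ 0.     -0.0058  0.0041] [-0.001  0.001  0.001]
cmd (25, 56, 17.5, -0.4) [ 0.     -0.0134  0.0017] [-0.001  0.001  0.001]
```

Request:
{"name": "move_arm", "arguments": {"targets": [[[0,-0.004,0.003],[0,0,0]],[[0,-0.008,0.0035],[0,0,0]],[[0,-0.011,0.0025],[0,0,0]],[[0,-0.0134,0.0017],[0,0,0]],[[0,-0.0134,0.0017],[0,0,0]]]}}

```text
time_s: 7.6
tcp_pos: [0.5645, -0.2506, 0.0608]
ee_rot: [0.988, -0.037, -0.006, 0.152]
force: [-0.4, -0.3, -0.7]
gripper_width: 0.0292
```

Run:
```python
from h import *
where();cmd(28,56,17.5,-.4);cmd(31,56,17.5,-.4);
```

```text
t 7.6 ball hx,lat,z [25.25 -0.4  56.16] tilt 17.45 yawerr 0.08 F u,n,z [-0.31  0.39 -0.74] w 0.0292
cmd (28, 56, 17.5, -0.4) [-0.0001 -0.0027 -0.0007] [-0.001  0.     0.001]
cmd (31, 56, 17.5, -0.4) [-0.0001 -0.0055 -0.0016] [-0.001  0.     0.001]
```

Request:
{"name": "move_arm", "arguments": {"targets": [[[0,-0.001,-0.0003],[0,0,0]],[[0,-0.002,-0.0006],[0,0,0]],[[0,-0.002,-0.0006],[0,0,0]]]}}

```text
time_s: 7.98
tcp_pos: [0.5647, -0.2484, 0.0608]
ee_rot: [0.988, -0.037, -0.006, 0.152]
force: [0.1, -0.2, -2.7]
gripper_width: 0.0295
```

Request:
{"name": "move_arm", "arguments": {"targets": [[[0,-0.001,-0.0003],[0,0,0]],[[0,-0.001,-0.0003],[0,0,0]]]}}

```text
time_s: 8.22
tcp_pos: [0.5647, -0.2474, 0.0608]
ee_rot: [0.988, -0.037, -0.006, 0.152]
force: [-0.2, 0.0, -2.5]
gripper_width: 0.0295
```

Request:
{"name": "move_arm", "arguments": {"targets": [[[0,-0.001,-0.0003],[0,0,0]],[[0,-0.001,-0.0003],[0,0,0]]]}}

```text
time_s: 8.48
tcp_pos: [0.5647, -0.247, 0.061]
ee_rot: [0.988, -0.037, -0.006, 0.152]
force: [-0.9, -3.2, -1.0]
gripper_width: 0.0292
```

Request:
{"name": "move_arm", "arguments": {"targets": [[[0,-0.001,-0.0003],[0,0,0]],[[0,-0.001,-0.0003],[0,0,0]]]}}

```text
time_s: 8.72
tcp_pos: [0.5647, -0.2462, 0.061]
ee_rot: [0.988, -0.037, -0.006, 0.152]
force: [0.4, -3.9, -0.6]
gripper_width: 0.0291
```

Run:
```python
from h import *
where();cmd(31,56,17.5,-.4);
```

```text
t 8.72 ball hx,lat,z [29.62 -0.35 56.29] tilt 17.51 yawerr 0.04 F u,n,z [-3.9  -0.7  -0.59] w 0.0291
cmd (31, 56, 17.5, -0.4) [ 0.     -0.0014 -0.0001] [0.    0.001 0.001]
```

Request:
{"name": "move_arm", "arguments": {"targets": [[[0,-0.001,-0.0001],[0,0,0]],[[0,-0.002,-0.0003],[0,0,0]],[[0,-0.003,-0.0006],[0,0,0]],[[0,-0.004,-0.0009],[0,0,0]],[[0,-0.004,-0.0009],[0,0,0]]]}}

```text
time_s: 9.35
tcp_pos: [0.565, -0.2427, 0.0609]
ee_rot: [0.988, -0.037, -0.006, 0.152]
force: [0.5, -6.3, -0.4]
gripper_width: 0.0292
```

Run:
```python
from h import *
where();cmd(36.5,55.8,17.5,-.4);
```

```text
t 9.35 ball hx,lat,z [33.14 -0.35 56.14] tilt 17.55 yawerr 0.01 F u,n,z [-6.23 -0.95 -0.42] w 0.0292
cmd (36.5, 55.8, 17.5, -0.4) [ 0.     -0.0033 -0.0006] [0.001 0.001 0.   ]
```

Request:
{"name": "move_arm", "arguments": {"targets": [[[0,-0.001,-0.0003],[0,0,0]],[[0,-0.002,-0.0005],[0,0,0]],[[0,-0.003,-0.0007],[0,0,0]],[[0,-0.0037,-0.0008],[0,0,0]],[[0,-0.0037,-0.0008],[0,0,0]]]}}

```text
time_s: 9.98
tcp_pos: [0.5651, -0.2402, 0.0609]
ee_rot: [0.987, -0.038, -0.006, 0.153]
force: [0.2, -8.3, 0.4]
gripper_width: 0.0291
```

Run:
```python
from h import *
where();print([status.get_obs()['force'].tolist() if hasattr(status.get_obs()['force'],'tolist') else status.get_obs()['force']])
for g in [(36.6,55.6,14,-.4),(36.6,55.4,10,-.4),(36.6,55.4,7,-.4),(36.6,55.4,4,-.4),(36.6,55.2,0,-.4)]: cmd(*g)
```

```text
t 9.97 ball hx,lat,z [35.62 -0.34 56.12] tilt 17.63 yawerr -0.06 F u,n,z [-8.29 -0.85  0.38] w 0.0291
[[0.22347998178715212, -8.32691132473261, 0.3798275521813201]]
cmd (36.6, 55.6, 14, -0.4) [ 0.0001 -0.0019  0.0034] [ 0.063  0.001 -0.001]
cmd (36.6, 55.4, 10, -0.4) [ 0.0001 -0.0031  0.007 ] [ 0.133  0.001 -0.001]
cmd (36.6, 55.4, 7, -0.4) [ 0.0001 -0.004   0.0095] [ 0.186  0.001 -0.001]
cmd (36.6, 55.4, 4, -0.4) [ 0.0001 -0.0052  0.012 ] [ 0.238  0.001 -0.001]
cmd (36.6, 55.2, 0, -0.4) [ 0.0001 -0.0069  0.0154] [ 0.308  0.001 -0.001]
```

Request:
{"name": "move_arm", "arguments": {"targets": [[[0,-0.0015,0.0008],[0.02,0,0]],[[0,-0.0023,0.002],[0.04,0,0]],[[0,-0.0028,0.0031],[0.063,0,0]],[[0,-0.0028,0.0031],[0.063,0,0]]]}}

```text
time_s: 10.48
tcp_pos: [0.5649, -0.2405, 0.0576]
ee_rot: [0.992, -0.039, -0.005, 0.122]
force: [0.6, -7.0, -1.1]
gripper_width: 0.0292
```

Run:
```python
from h import *
where()
for g in [(36.8,55.4,10,-.4),(36.8,55.4,7,-.4),(36.8,55.4,4,-.4),(36.8,55.2,0,-.4)]: cmd(*g)
```

```text
t 10.47 ball hx,lat,z [35.49 -0.28 55.98] tilt 14.08 yawerr -0.2 F u,n,z [-6.89 -1.1  -1.12] w 0.0292
cmd (36.8, 55.4, 10, -0.4) [ 0.0003 -0.0023  0.0038] [ 0.071  0.001 -0.003]
cmd (36.8, 55.4, 7, -0.4) [ 0.0003 -0.0032  0.0064] [ 0.124  0.001 -0.003]
cmd (36.8, 55.4, 4, -0.4) [ 0.0003 -0.0041  0.0089] [ 0.176  0.    -0.003]
cmd (36.8, 55.2, 0, -0.4) [ 0.0003 -0.0057  0.0124] [ 0.246  0.    -0.003]
```

Request:
{"name": "move_arm", "arguments": {"targets": [[[0,-0.0015,-0.0003],[0,0,0]],[[0,-0.0025,-0.0006],[0,0,0]],[[0,-0.0025,-0.0006],[0,0,0]]]}}

```text
time_s: 10.85
tcp_pos: [0.5649, -0.2394, 0.0579]
ee_rot: [0.992, -0.04, -0.005, 0.123]
force: [0.4, -8.2, 0.1]
gripper_width: 0.0292
```

Run:
```python
from h import *
where()
w=snap('wrist');where();o=status.get_obs()
T=R.from_quat(o['ee_rot']).as_matrix();p0=np.array(o['tcp_pos'])
print('shoulder top',proj(w,p0+T@np.array([0,-.0375,-.026])),proj(w,p0+T@np.array([0,-.0365,-.026])))
cv2.imwrite('pics/w5.png',cv2.resize(w['frame'][60:300,220:440,::-1],None,fx=2.5,fy=2.5,interpolation=cv2.INTER_NEAREST))
for g in [(38,55.4,10,-.4),(38,55.4,7,-.4),(38,55.4,4,-.4),(38,55.2,0,-.4)]: cmd(*g)
```

```text
t 10.85 ball hx,lat,z [36.57 -0.29 56.21] tilt 14.17 yawerr -0.28 F u,n,z [-8.19 -1.05  0.1 ] w 0.0292
t 10.9 ball hx,lat,z [36.54 -0.27 56.2 ] tilt 14.17 yawerr -0.28 F u,n,z [-9.02 -0.22 -0.71] w 0.0292
shoulder top [323.67145278 200.99270985] [323.66923126 203.40285052]
cmd (38, 55.4, 10, -0.4) [ 0.0004 -0.0025  0.0041] [ 0.073  0.001 -0.005]
cmd (38, 55.4, 7, -0.4) [ 0.0004 -0.0034  0.0066] [ 0.125  0.001 -0.005]
cmd (38, 55.4, 4, -0.4) [ 0.0004 -0.0043  0.0092] [ 0.178  0.    -0.005]
cmd (38, 55.2, 0, -0.4) [ 0.0004 -0.0059  0.0126] [ 0.247  0.    -0.005]
```

View pics/w5.png

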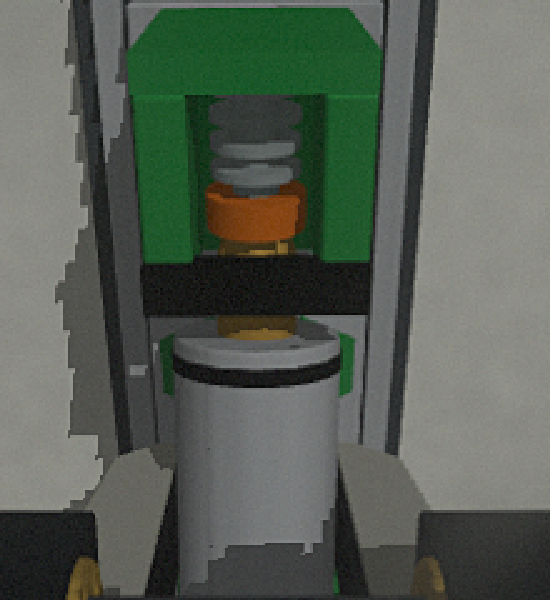

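Request:
{"name": "move_arm", "arguments": {"targets": [[[0.0002,-0.0021,0.0008],[0.025,0,-0.003]],[[0.0002,-0.0027,0.0024],[0.05,0,-0.005]],[[0.0002,-0.0032,0.0039],[0.073,0,-0.005]],[[0.0002,-0.0032,0.0039],[0.073,0,-0.005]]]}}

```text
time_s: 11.4
tcp_pos: [0.565, -0.2398, 0.0537]
ee_rot: [0.995, -0.039, -0.003, 0.088]
force: [-0.5, -8.0, -0.6]
gripper_width: 0.0292
```

Run:
```python
from h import *
where()
for g in [(39,55.2,8,-.4),(39,55.2,6,-.4),(39,55.2,4,-.4),(39,55.2,0,-.4)]: cmd(*g)
```

```text
t 11.4 ball hx,lat,z [36.26 -0.25 55.67] tilt 10.06 yawerr -0.15 F u,n,z [-8.05 -0.08 -0.61] w 0.0292
cmd (39, 55.2, 8, -0.4) [ 0.0003 -0.0032  0.0018] [ 0.036  0.001 -0.003]
cmd (39, 55.2, 6, -0.4) [ 0.0003 -0.0037  0.0035] [ 0.071  0.    -0.003]
cmd (39, 55.2, 4, -0.4) [ 0.0003 -0.0042  0.0053] [ 0.106  0.    -0.003]
cmd (39, 55.2, 0, -0.4) [ 0.0003 -0.0055  0.0086] [ 0.176  0.    -0.003]
```

Request:
{"name": "move_arm", "arguments": {"targets": [[[0.0002,-0.0025,-0.0004],[0,0,-0.003]],[[0.0002,-0.0037,-0.0007],[0,0,-0.003]],[[0.0002,-0.0037,-0.0007],[0,0,-0.003]]]}}

```text
time_s: 11.78
tcp_pos: [0.5652, -0.238, 0.054]
ee_rot: [0.995, -0.038, -0.004, 0.089]
force: [0.4, -9.3, -1.5]
gripper_width: 0.0289
```

Run:
```python
from h import *
where()
for g in [(40,55.2,8,-.4),(40,55.2,6,-.4),(40,55.2,4,-.4),(40,55.2,0,-.4)]: cmd(*g)
```

```text
t 11.78 ball hx,lat,z [38.04 -0.29 55.93] tilt 10.18 yawerr -0.07 F u,n,z [-9.22 -1.07 -1.52] w 0.0289
cmd (40, 55.2, 8, -0.4) [ 0.0002 -0.0025  0.0023] [ 0.038  0.001 -0.001]
cmd (40, 55.2, 6, -0.4) [ 0.0002 -0.003   0.004 ] [ 0.073  0.001 -0.001]
cmd (40, 55.2, 4, -0.4) [ 0.0002 -0.0035  0.0057] [ 0.108  0.001 -0.001]
cmd (40, 55.2, 0, -0.4) [ 0.0002 -0.0048  0.0091] [ 0.178  0.001 -0.001]
```

Request:
{"name": "move_arm", "arguments": {"targets": [[[0.0002,-0.0021,0.0011],[0.02,0,0]],[[0.0002,-0.0025,0.0023],[0.038,0,0]],[[0.0002,-0.003,0.004],[0.073,0,0]],[[0.0002,-0.003,0.004],[0.073,0,0]]]}}

```text
time_s: 12.28
tcp_pos: [0.565, -0.2387, 0.0497]
ee_rot: [0.998, -0.04, -0.002, 0.053]
force: [-1.1, -7.9, -2.2]
gripper_width: 0.0292
```

Run:
```python
from h import *
where()
w=snap('wrist');where();o=status.get_obs()
T=R.from_quat(o['ee_rot']).as_matrix();p0=np.array(o['tcp_pos'])
print('shoulder top',proj(w,p0+T@np.array([0,-.0375,-.026])))
d=snap('side');cv2.imwrite('pics/s5.png',cv2.resize(d['frame'][210:310,280:390,::-1],None,fx=5,fy=5,interpolation=cv2.INTER_NEAREST))
f=w['frame'].astype(int).sum(2)//3;print([(r,f[r,318:328].mean().round()) for r in range(185,216)])
for g in [(40,55.2,4,-.4),(40,55.2,2,-.4),(40,55.2,0,-.4)]: cmd(*g)
```

```text
t 12.28 ball hx,lat,z [37.1  -0.34 55.33] tilt 6.09 yawerr -0.25 F u,n,z [-7.99  0.53 -2.19] w 0.0292
t 12.32 ball hx,lat,z [37.43 -0.34 55.29] tilt 6.1 yawerr -0.22 F u,n,z [-9.71 -0.21 -1.74] w 0.0291
shoulder top [323.71268547 200.17201578]
[(185, np.float64(48.0)), (186, np.float64(46.0)), (187, np.float64(46.0)), (188, np.float64(47.0)), (189, np.float64(48.0)), (190, np.float64(48.0)), (191, np.float64(47.0)), (192, np.float64(46.0)), (193, np.float64(46.0)), (194, np.float64(42.0)), (195, np.float64(74.0)), (196, np.float64(98.0)), (197, np.float64(101.0)), (198, np.float64(98.0)), (199, np.float64(96.0)), (200, np.float64(102.0)), (201, np.float64(122.0)), (202, np.float64(119.0)), (203, np.float64(112.0)), (204, np.float64(113.0)), (205, np.float64(113.0)), (206, np.float64(118.0)), (207, np.float64(101.0)), (208, np.float64(46.0)), (209, np.float64(18.0)), (210, np.float64(24.0)), (211, np.float64(24.0)), (212, np.float64(24.0)), (213, np.float64(22.0)), (214, np.float64(12.0)), (215, np.float64(98.0))]
cmd (40, 55.2, 4, -0.4) [ 0.0002 -0.0028  0.0017] [ 0.037  0.001 -0.003]
cmd (40, 55.2, 2, -0.4) [ 0.0002 -0.0033  0.0034] [ 0.072  0.    -0.003]
cmd (40, 55.2, 0, -0.4) [ 0.0002 -0.0038  0.0051] [ 0.107  0.    -0.003]
```

View pics/s5.png

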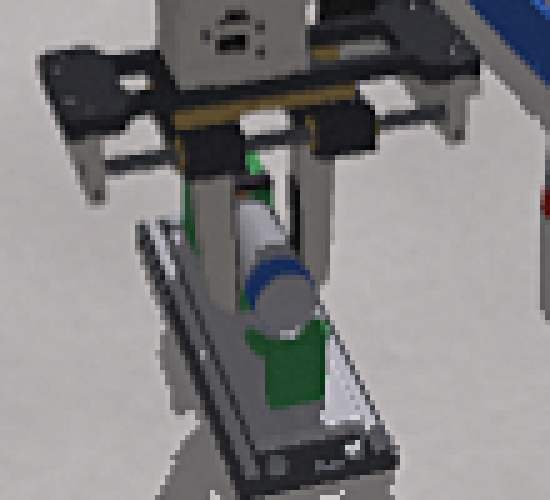

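Request:
{"name": "move_arm", "arguments": {"targets": [[[0.0002,-0.0024,0.001],[0.02,0,0]],[[0.0002,-0.0028,0.0018],[0.037,0,0]],[[0.0002,-0.003,0.0026],[0.055,0,0]],[[0.0002,-0.003,0.0034],[0.072,0,0]],[[0.0002,-0.003,0.0034],[0.072,0,0]]]}}

```text
time_s: 13.0
tcp_pos: [0.565, -0.2382, 0.046]
ee_rot: [0.999, -0.041, -0.001, 0.018]
force: [-1.4, -8.6, -2.7]
gripper_width: 0.0291
```

Run:
```python
from h import *
where()
for g in [(39,55.2,1,-.4),(39,55,0,-.4),(34,55,0,-.4)]: cmd(*g)
```

```text
t 13.0 ball hx,lat,z [37.06 -0.31 55.13] tilt 2.08 yawerr -0.34 F u,n,z [-8.65  0.7  -2.73] w 0.0291
cmd (39, 55.2, 1, -0.4) [ 0.0004 -0.0022  0.0008] [ 0.019  0.    -0.006]
cmd (39, 55, 0, -0.4) [ 0.0004 -0.0024  0.0019] [ 0.036  0.    -0.006]
cmd (34, 55, 0, -0.4) [0.0004 0.0026 0.0021] [ 0.036  0.    -0.006]
```

Request:
{"name": "move_arm", "arguments": {"targets": [[[0.0003,-0.002,0.0008],[0.018,0,-0.005]],[[0.0003,-0.002,0.0019],[0.036,0,-0.005]],[[0.0003,-0.002,0.0019],[0.036,0,-0.005]]]}}

```text
time_s: 13.38
tcp_pos: [0.5652, -0.2385, 0.0442]
ee_rot: [0.999, -0.039, 0.0, 0.001]
force: [-0.5, -8.2, 0.1]
gripper_width: 0.0293
```

Run:
```python
from h import *
where()
for g in [(34,55,0,-.4),(32,55,0,-.4)]: cmd(*g)
```

```text
t 13.38 ball hx,lat,z [36.43 -0.39 55.1 ] tilt 0.11 yawerr -0.17 F u,n,z [-8.25 -0.12  0.1 ] w 0.0293
cmd (34, 55, 0, -0.4) [0.0002 0.0024 0.0002] [ 0.002 -0.    -0.003]
cmd (32, 55, 0, -0.4) [0.0002 0.0044 0.0002] [ 0.002 -0.    -0.003]
```

Request:
{"name": "move_arm", "arguments": {"targets": [[[0,0.0005,0.0002],[0.002,0,-0.003]],[[0,0.0015,0.0002],[0.002,0,-0.003]],[[0,0.0022,0.0002],[0.002,0,-0.003]],[[0,0.0022,0.0002],[0.002,0,-0.003]]]}}

```text
time_s: 13.88
tcp_pos: [0.5652, -0.2405, 0.0441]
ee_rot: [0.999, -0.038, 0.0, -0.0]
force: [-0.4, -3.1, 2.2]
gripper_width: 0.0296
```

Run:
```python
from h import *
where()
```

```text
t 13.88 ball hx,lat,z [34.41 -0.38 55.15] tilt -0.0 yawerr 0.02 F u,n,z [-3.13  0.18  2.23] w 0.0296
```

Request:
{"name": "move_arm", "arguments": {"targets": [[[0,0.0005,-0.0002],[0,0,0]],[[0,0.0012,-0.0002],[0,0,0]],[[0,0.0012,-0.0002],[0,0,0]]]}}

```text
time_s: 14.25
tcp_pos: [0.565, -0.2418, 0.0442]
ee_rot: [0.999, -0.038, 0.0, 0.0]
force: [-0.8, -5.4, -0.8]
gripper_width: 0.0292
```

Run:
```python
from h import *
where()
w=snap('wrist');where();o=status.get_obs()
T=R.from_quat(o['ee_rot']).as_matrix();p0=np.array(o['tcp_pos'])
print('shoulder top',proj(w,p0+T@np.array([0,-.0375,-.026])))
f=w['frame'].astype(int).sum(2)//3;print([(r,f[r,318:328].mean().round()) for r in range(185,216)])
```

```text
t 14.25 ball hx,lat,z [33.09 -0.34 55.23] tilt -0.0 yawerr 0.01 F u,n,z [-5.44  0.35 -0.77] w 0.0292
t 14.3 ball hx,lat,z [33.1  -0.35 55.24] tilt -0.0 yawerr 0.01 F u,n,z [-3.57  0.28  0.17] w 0.0291
shoulder top [323.64778745 201.05186713]
[(185, np.float64(45.0)), (186, np.float64(42.0)), (187, np.float64(73.0)), (188, np.float64(79.0)), (189, np.float64(76.0)), (190, np.float64(75.0)), (191, np.float64(76.0)), (192, np.float64(77.0)), (193, np.float64(76.0)), (194, np.float64(75.0)), (195, np.float64(73.0)), (196, np.float64(93.0)), (197, np.float64(104.0)), (198, np.float64(103.0)), (199, np.float64(102.0)), (200, np.float64(101.0)), (201, np.float64(117.0)), (202, np.float64(115.0)), (203, np.float64(108.0)), (204, np.float64(107.0)), (205, np.float64(108.0)), (206, np.float64(108.0)), (207, np.float64(116.0)), (208, np.float64(60.0)), (209, np.float64(20.0)), (210, np.float64(24.0)), (211, np.float64(22.0)), (212, np.float64(22.0)), (213, np.float64(22.0)), (214, np.float64(18.0)), (215, np.float64(54.0))]
```

Request:
{"name": "move_arm", "arguments": {"targets": [[[0,0.0005,0.0003],[0,0,0]],[[0,0.0008,0.0006],[0,0,0]],[[0,0.0008,0.0006],[0,0,0]]]}}

```text
time_s: 14.68
tcp_pos: [0.5651, -0.2419, 0.044]
ee_rot: [0.999, -0.037, 0.0, -0.0]
force: [-1.7, -0.6, 5.4]
gripper_width: 0.029
```

Run:
```python
from h import *
where()
```

```text
t 14.68 ball hx,lat,z [32.95 -0.39 55.05] tilt -0.03 yawerr 0.05 F u,n,z [-0.76  1.68  5.44] w 0.029
```

Request:
{"name": "move_arm", "arguments": {"targets": [[[0,0,0],[0,0,0]],[[0,0,0],[0,0,0]],[[0,0,0],[0,0,0]],[[0,0,0],[0,0,0]],[[0,0,0],[0,0,0]],[[0,0,0],[0,0,0]]], "claw": -0.5}}

```text
time_s: 15.42
tcp_pos: [0.5651, -0.2419, 0.044]
ee_rot: [0.999, -0.037, 0.0, -0.0]
force: [-0.0, 1.1, 0.2]
gripper_width: 0.0695
```

Run:
```python
from h import *
where()
w=snap('wrist');cv2.imwrite('pics/w6.png',cv2.resize(w['frame'][40:340,160:480,::-1],None,fx=2,fy=2,interpolation=cv2.INTER_NEAREST))
```

```text
t 15.43 ball hx,lat,z [32.97 -0.42 55.06] tilt -0.03 yawerr 0.05 F u,n,z [1.08 0.09 0.23] w 0.0695
```

View pics/w6.png

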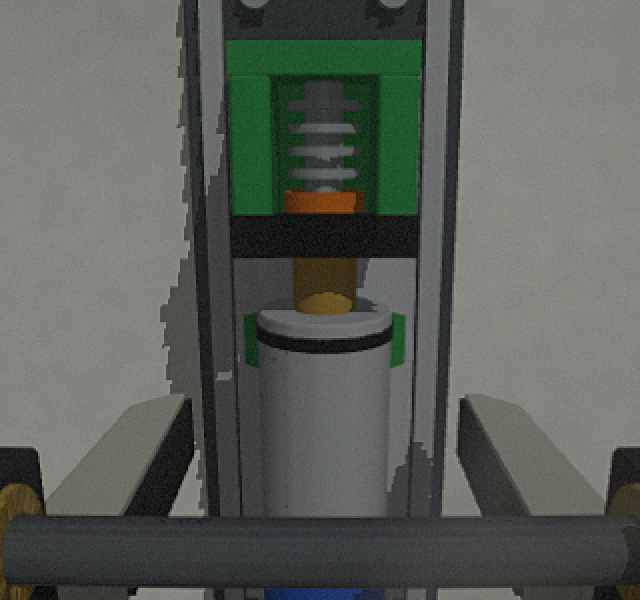

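Released, and the cartridge stays put with its nose under the bridge. I'll retreat straight up, then look from behind.

Request:
{"name": "move_arm", "arguments": {"targets": [[[0,0,-0.02],[0,0,0]],[[0,0,-0.05],[0,0,0]],[[0,0,-0.1],[0,0,0]],[[0,0.02,-0.15],[0,0,0]],[[0,0.05,-0.18],[0,0,0]],[[0,0.06,-0.18],[0,0,0]],[[0,0.06,-0.18],[0,0,0]]]}}

```text
time_s: 16.35
tcp_pos: [0.5598, -0.3022, 0.2232]
ee_rot: [0.999, -0.038, -0.0, -0.0]
force: [-0.0, 1.0, -0.2]
gripper_width: 0.0696
```

Run:
```python
from h import *
where()
w=snap('wrist');d=snap('side')
a=cv2.resize(w['frame'][:210,250:400,::-1],None,fx=2.5,fy=2.5,interpolation=cv2.INTER_NEAREST)
b=cv2.resize(d['frame'][225:310,295:370,::-1],(463,525),interpolation=cv2.INTER_NEAREST)
cv2.imwrite('pics/f.png',np.hstack([a[:525,:330],b]))
def H(p): r=p-np.r_[CTR,0];return np.round([r@U*1e3,r@N*1e3,p[2]*1e3],1)
hsv=cv2.cvtColor(w['frame'],cv2.COLOR_RGB2HSV);m=cv2.inRange(hsv,(105,120,30),(130,255,255));m[:, :260]=0;m[:,390:]=0
ys,xs=np.nonzero(m);print(ys.min(),ys.max(),xs.min(),xs.max(),[H(onplane(w,(xs.mean(),r),.07)) for r in(ys.min(),ys.max())])
for hx in(-56.4,-66.4): print('stop/tail px',proj(w,np.r_[CTR,0]+U*hx/1e3+Z*.052),'tail top',proj(w,np.r_[CTR,0]+U*hx/1e3+Z*.07))
```

```text
t 16.35 ball hx,lat,z [-27.51   0.28 234.24] tilt -0.05 yawerr -0.02 F u,n,z [ 0.99  0.11 -0.18] w 0.0696
148 166 307 338 [array([-38.2,   0.1,  70. ]), array([-54.6,   0.1,  70. ])]
stop/tail px [323.05877984 164.93598015] tail top [323.11047205 167.93694623]
stop/tail px [323.05771955 175.09403307] tail top [323.10891292 178.63216298]
```

View pics/f.png

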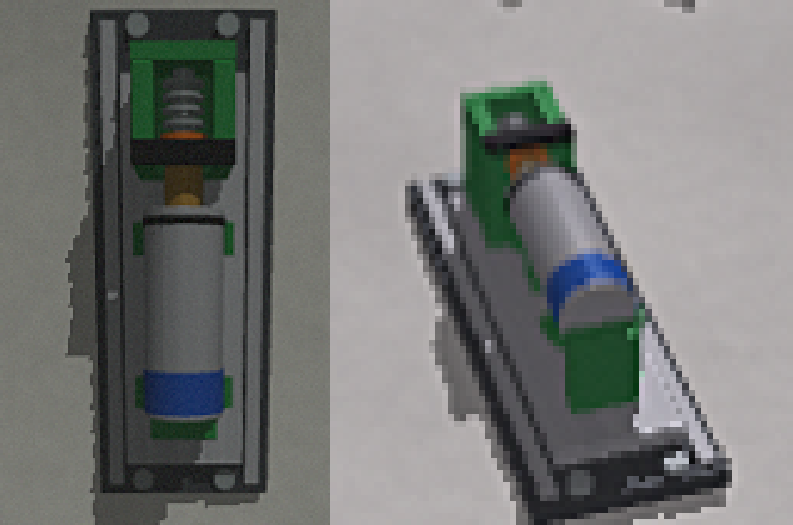

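```bash
python3 -c "
from h import *
where();print(job.finish_job())"
```

```text
t 16.45 ball hx,lat,z [-25.88   0.25 233.69] tilt -0.11 yawerr 0.1 F u,n,z [ 0.4  -0.91  0.07] w 0.0695
the job is handed in; nothing more can be done
None
```

The blue-banded cartridge is loaded in the spring holder and released, and the job was handed in at 16.5 s on the robot clock.

- **Loading:** I gripped it at mid barrel and took it to the mouth tilted 17.5° tail up. I pressed the plunger back about 8 mm, tipped the tail down behind the stop, eased back until the stop took the spring load, then opened the fingers and backed straight up.
- **Forces:** The highest push I read against the spring was about 9.7 N, and the saddles took about 7 N at seating. The other parts were not touched.
- **Carriage position:** By sight the carriage sits about 8.3 mm toward the tail end. First touch on the plunger agreed to about 0.2 mm.
- **Final pictures:** The nose is under the bridge with the plunger pressed in, the lower half of the tail is hidden behind the stop, and the barrel lies in both saddles. At release the tool read 0° tilt and an axis height of 55.05 mm, against a nominal 55 mm.
- **Small disagreements:**
  - While I was pushing, the spring force suggested 0.5 to 1.5 mm less plunger travel than the tool position did. The shoulder in the wrist picture showed at most about 0.6 mm of slip in the grip.
  - The rear edge of the blue band measured 1.8 mm short of the computed stop face. I put this down to the bright rim at the tail and camera error, and did not check it further.

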